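# Set and start the instrument washer

## Task

Start the instrument washer on the programme marked by the tall steel peg at the edge of its dial (the other three programme positions have only small flat studs). With closed fingers or one fingertip, push the dial's protruding tab round from its side, without pinching it, until the tab points straight at the peg; only then push the round start button on the same deck fully down and let it come up again. Finish clear of everything, and leave the things standing around undisturbed.

Things in the scene. Friction and masses are not known exactly. Their poses are not given: they have to be found in the camera images.
- washer: The washer, a fixed steel box on the table: front deck 220 (x) x 360 (y) mm, 100 mm high; behind it the tank, 230 mm deep, lid top 23 mm above the deck, lid handle 45 mm above it. Origin on the table under the deck's centre; x away from the front edge (roughly away from the robot), y left, z up.
- dial_axis (a point): Point on the dial's vertical turning axis, on the deck, 100 mm above the table, 10 mm behind and 55 mm right of the deck's centre; axes as the washer's. The black dial is a disc 80 mm across, top 7 mm above the deck, with a hub 42 mm across, top 31 mm above the deck.
- dial (a joint): Dial angle, rad, growing counter-clockwise from above; at q the tab points along (-cos q, -sin q) in the washer's frame (0: to its front edge). Range -1.8 to 1.8, starts within 0.25 of 0; programme positions at -1.5, -0.75, 0.75, 1.5. No detents: it turns stiffly (0.12 N m, about 2.5 N at the tab) and stays where it is left.
- tab_tip (a point): Top of the outer end of the dial's tab, an upright radial fin 12 mm thick that reaches from the hub to 64 mm from the axis; its flat sides span 5 to 31 mm above the deck. Origin on the fin's centre line, 64 mm from the axis, 30 mm above the deck; axes turn with the dial, -x points outward along the tab.
- tab_aim (a point): Point in the air on the tab's line, 86 mm from the axis, 1 mm above the deck: it comes under the peg's top when the tab points straight at the peg. Axes as tab_tip.
- peg_top (a point): Centre of the top of the marking peg: a fixed steel peg 18 mm across and 20 mm tall, standing on the deck 86 mm from the dial's axis at one of the four programme positions. The other three positions have flat steel studs 9 mm across and 3 mm high, fixed too.
- start_top (a point): Centre of the top of the start button, a grey round spring button 32 mm across in a black housing on the deck, left of the dial. It is pressed straight down.
- start (a joint): Travel of the start button in m: 0 is up, 0.006 fully down (takes about 5 N); it springs back.
- can: Bystander: upright spray can, 56 mm across, 150 mm tall, loose on the table right of the washer; origin at the centre of its underside.
- gauze: Bystander: loose paper box 60 x 100 x 45 mm on the table left of the washer; origin at the centre of its underside.
- jar: Bystander: small loose specimen jar, 40 mm across, 45 mm tall, standing on the rear left of the washer's deck, behind the start button; origin at the centre of its underside.
- forceps: Bystander: loose steel forceps about 140 mm long lying flat on the table off the washer's front left corner; origin near the middle, on the table.

How it is judged:
By the outcome, as a careful person would: the job done as asked, in the order asked, and still so for the second after the job is handed in, with the robot touching nothing.
It also fails if it takes over 48 s, if anything falls off the work surface, if the arm or the gripper's body presses on something with over 40 N, if the wrist force passes 120 N, or if a joint passes its speed limit or range.

## Robot

A 6-joint arm with a two-finger parallel gripper is mounted at the origin on the work surface. World frame = base frame: x ahead of the robot, y to its left, z up, the work surface at z = 0. Lengths are in m, angles in degrees, forces in N, time in s.
With the tool pointing down it reaches from about 0.4 to 0.825 m from the base axis. Payload 7 kg.
Tool frame: the origin (TCP) lies on the centre line of the jaws, within the pads' length; the fingertips stand 11 mm ahead of it and the grasp point (between the pads) lies 8 mm behind it; z points along the fingers, y is the line along which they close (so a half turn about z gives the same grasp; the last joint's range is limited). The gripper opens to 88 mm and grips with 3 to 60 N. Pads are 19 mm wide; open, the fingers measure 130 mm over their backs; the gripper's body (78 mm by 193 mm) begins 47 mm behind the grasp point.
Start: joints at [86.752, 20.546, 0.682, 0, -70.136, -16.507], TCP at [0.228, 0.635, 0.238] pointing down, gripper open.
Joint ranges: [-176.03, 176.03], [-82.01, 121.73], [-58.28, 71.71], [-173.87, 95.51], [-174.79, -0.11], [-173.66, 173.66]. Speed limits (degrees/s): [136.94, 136.94, 172.46, 180, 180, 180].

## Interface

Orientations are given as [roll, pitch, yaw] about the fixed x, y, z axes, in that order (R = Rz(yaw) Ry(pitch) Rx(roll)).
In Python, from plant import r, capture, camera_model, job gives the robot as it stands.
- The arm moves only by the tool drive_tool, never from a script. Its argument "increments" is a list that holds one entry, the list of rows, each a list of 5 numbers: the gripper's target within -1 to 1 (fully open at 1, half-way at 0, shut at -1), then the shift along the tool's x, y, z scaled (see below), then the turn about the tool's z scaled (see below). In form: [[[gripper, tx, ty, tz, roll], ...]]. A call has 1 to 5 rows; each row is the pose to reach, as a shift and turn from the pose commanded when the call began, along the tool's axes at that moment, turning the shorter way round; what a row does not reach only later rows make up. The controller multiplies each number of a shift by 120 mm and each number of a turn by 360 degrees. A row lasts 1/8 s, in which the tool goes at most 62.5 mm and 10.7 degrees, less where a joint would pass 70% of its speed; a pose out of reach is approached as far as the arm can. A call with a number of a shift or a turn outside -1 to 1 is refused whole. A call with a gripper value outside its range is refused whole. The fingers move at their own pace and stop on an object; "squeeze" is the grip in N (left out, the last holds). Time passes only in rows, so rows that repeat a pose let the fingers close. It gives the time, the measured TCP pose, the force, the opening and the grip force at its end, in the units of the state.
- r.get_state(): the state, without advancing time (a new reading comes with each control period).
- capture(name): name is "scene" or "top" or "wrist"; returns the picture (480x640x3 uint8, red, green, blue); there is no depth.
- camera_model(name): a dict with "camera_matrix" (3x3 intrinsics, pixels), "rvec" (rotation vector, rad) and "tvec" (3), from world to camera coordinates, as OpenCV has them. Camera axes: x right, y down, z forward; pixel columns grow to the right and rows downward; lengths in m; the calibration is good to about 2 mm. A picture is of the moment at which its call begins: read the wrist's pose just before it. camera_model takes no time and is no camera call; for the wrist camera it gives the pose at the moment of the call.
- job.close_job(): hands the job in; it is judged then, once.
The state is a dict: "time_s": time; "joints": joint angles; "qd": joint speeds; "joint_torque": joint torques, N m; "tcp_pos": TCP position; "eef_rot": TCP orientation; "contact_force": force on the tool from outside, world axes, zero at the start; "moment": the same for the moment, N m; "gripper_width": finger opening in m; "gripper_force": force on a finger pad.
Only numpy, scipy, OpenCV 4.12 (cv2) and the standard library are available. Lean on these libraries where they do the work, as an engineer would, in place of code of your own. Each camera call takes 0.05 s, during which the arm holds its last target. There are 200 camera calls.

## Working session

There is one attempt and no reset: what is moved stays moved. The work goes in short steps, Python scripts to look and compute and a tool call to move; the robot and the scene stay as the last step left them, time stands still between calls to the robot, and variables do not carry over. Pictures are saved under pics/ and viewed, at most 10 in all, crops included, and the job is handed in when it is done.

Besides the shell and the picture viewer there is one more tool, called after "Call:" as name(argument=value, ...), one argument or row to a line, values as JSON. drive_tool: Moves the arm, as the interface text tells. Its arguments: {"type":"object","properties":{"increments":{"type":"array"},"squeeze":{"type":"number"}},"required":["increments"]}

```bash
mkdir -p pics; python3 - <<'E'
from plant import r,capture,camera_model
import cv2
for n in("top","scene"):
    cv2.imwrite(f"pics/{n}0.png",capture(n)[:,:,::-1]); m=camera_model(n); print(n,m)
s=r.get_state();print(s["time_s"],s["tcp_pos"],s["eef_rot"],s["gripper_width"])
E
```

```text
top {'camera_matrix': array([[444.83864231,   0.        , 321.40710364],
       [  0.        , 444.83864231, 230.52593494],
       [  0.        ,   0.        ,   1.        ]]), 'rvec': array([ 2.18040047, -2.17484842,  0.08707177]), 'tvec': array([-0.01117266,  0.47078473,  1.0471124 ])}
scene {'camera_matrix': array([[436.71209   ,   0.        , 323.48936083],
       [  0.        , 436.71209   , 233.18130518],
       [  0.        ,   0.        ,   1.        ]]), 'rvec': array([ 1.93606682,  1.88779076, -0.53848805]), 'tvec': array([-0.02692973, -0.33742886,  1.3381378 ])}
0.1 [0.22803293 0.63487665 0.23671067] [ 1.79914421e+02 -8.59706407e-03 -1.97596388e+01] 0.08749211000997656
```

View pics/top0.png

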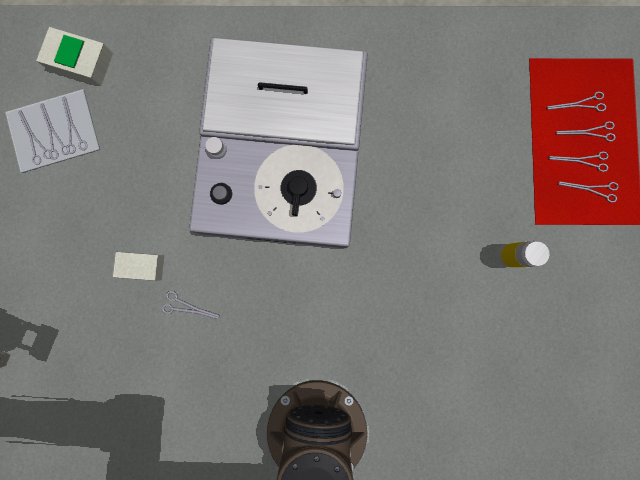

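View pics/scene0.png

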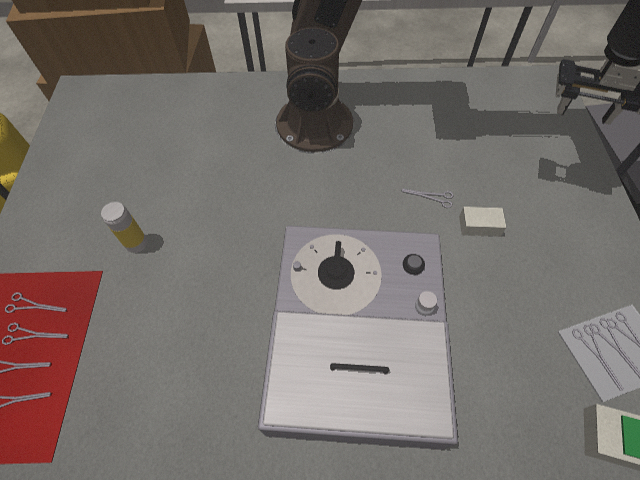

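```bash
python3 - <<'E'
import cv2
a=cv2.imread("pics/top0.png")[125:255,185:370];cv2.imwrite("pics/c1.png",cv2.resize(a,None,fx=4.3,fy=4.3,interpolation=cv2.INTER_CUBIC))
E
```

```text
(no output)
```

View pics/c1.png

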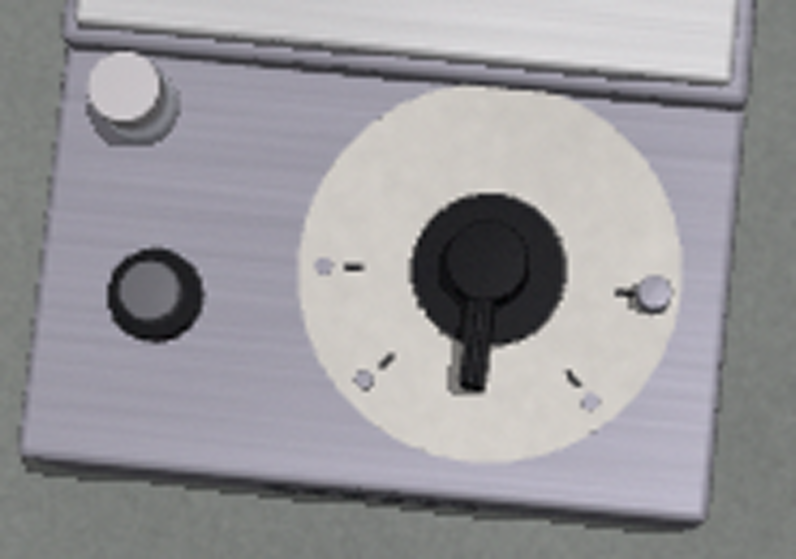

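```bash
cat >h.py <<'E'
import numpy as np,cv2
from plant import camera_model
from scipy.optimize import least_squares
def cam(n):
    m=camera_model(n);return m["camera_matrix"],cv2.Rodrigues(m["rvec"])[0],m["tvec"]
def back(n,uv,z):
    K,R,t=cam(n);d=R.T@np.linalg.inv(K)@np.array([*uv,1.]);c=-R.T@t;return c+d*(z-c[2])/d[2]
E
python3 - <<'E'
from h import *
f=lambda u,v:((u+.5)/4.3-.5+185,(v+.5)/4.3-.5+125)
P=dict(disc=(489,269,.107),hub=(485,260,.131),s1=(324,266,.103),s2=(364,380,.103),s3=(591,402,.103),peg=(654,293,.12),cl=(27,460,.1),cr=(700,522,.1),tip=(474,387,.131),btn=(151,291,.115),jar=(124,88,.145))
W={k:back("top",f(*v[:2]),v[2]) for k,v in P.items()}
for k in W:print(k,W[k].round(4))
A=np.array([.01,-.055]);pp=lambda q:A+.086*np.array([-np.cos(q),-np.sin(q)])
M=dict(disc=A,hub=A,s1=pp(-1.5),s2=pp(-.75),s3=pp(.75),peg=pp(1.5),cl=(-.11,.18),cr=(-.11,-.18))
def T(p,m):
    c,s=np.cos(p[2]),np.sin(p[2]);return p[:2]+np.array([[c,-s],[s,c]])@m
res=lambda p:np.concatenate([T(p,np.array(M[k]))-W[k][:2] for k in M])
o=least_squares(res,[.6,0,0]);print(o.x,np.degrees(o.x[2]),(o.fun.reshape(-1,2)*1000).round(1))
p=o.x;ax=T(p,A);print("axis",ax,"peg",T(p,pp(1.5)))
inv=lambda w:np.array([[np.cos(p[2]),np.sin(p[2])],[-np.sin(p[2]),np.cos(p[2])]])@(w[:2]-p[:2])
d=inv(W["tip"])-A;print("tab q",np.arctan2(-d[1],-d[0]),np.hypot(*d))
print("btn",inv(W["btn"]),"jar",inv(W["jar"]))
K,R,t=cam("scene")
for z in(.1,.11,.12,.13):
    w=back("top",f(151,291),z);x=K@(R@w+t);print(z,x[:2]/x[2])
a=cv2.imread("pics/scene0.png")[225:325,280:450];cv2.imwrite("pics/c2.png",cv2.resize(a,None,fx=4.5,fy=4.5,interpolation=cv2.INTER_CUBIC))
E
```

```text
disc [0.5599 0.0412 0.107 ]
hub [0.5601 0.0419 0.131 ]
s1 [0.5621 0.127  0.103 ]
s2 [0.5026 0.1055 0.103 ]
s3 [ 0.4915 -0.0116  0.103 ]
peg [ 0.5454 -0.0435  0.12  ]
cl [0.461  0.2792 0.1   ]
cr [ 0.4299 -0.0678  0.1   ]
tip [0.4958 0.047  0.131 ]
btn [0.5467 0.2136 0.115 ]
jar [0.6442 0.2223 0.145 ]
[ 0.55486873  0.09673858 -0.08957011] -5.131989517587887 [[-0.  -0.1]
 [-0.2 -0.8]
 [-0.5  0.1]
 [-0.1 -0.4]
 [ 0.5 -0.1]
 [ 0.8 -0.3]
 [ 0.4  6.7]
 [-0.7 -4.9]]
axis [0.55990887 0.04106455] peg [ 0.54617639 -0.04383197]
tab q -0.0020318194667080743 0.06439816109718945
btn [-0.01856565  0.11565952] jar [0.07774767 0.1330397 ]
0.1 [414.67166664 266.56483561]
0.11 [414.28121473 263.82800011]
0.12 [413.88447959 261.04712288]
0.13 [413.48130831 258.2211322 ]
```

View pics/c2.png

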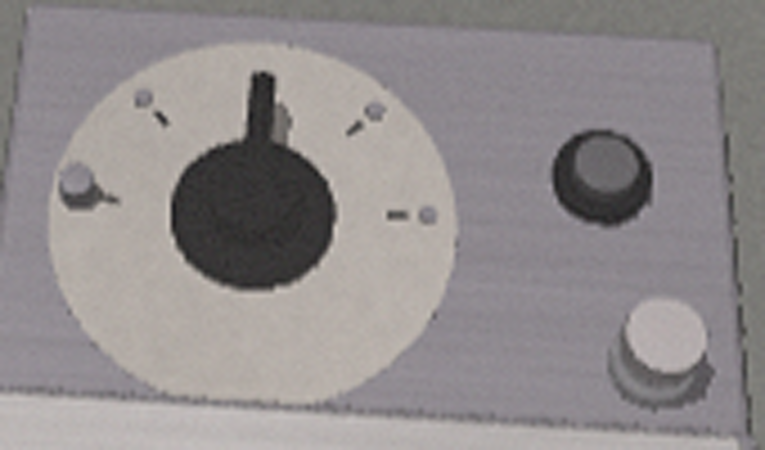

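Call:
drive_tool(
  increments=[
    [[-1,0.3,0.3,0,0],[-1,0.65,0.65,0,0],[-1,1,1,0,0],[-1,1,1,0,0]],
  ],
  squeeze=10,
)

```text
time_s: 0.6
tcp_pos: [0.3016, 0.4784, 0.238]
eef_rot: [180.0, 0.0, -19.9]
contact_force: [0.6, 1.2, 0.3]
gripper_width: 0.0531
gripper_force: 0.0
```

Call:
drive_tool(
  increments=[
    [[-1,0.3,0.3,0,0],[-1,0.65,0.65,0,0],[-1,1,1,0,0],[-1,1,1,0,0]],
  ],
)

```text
time_s: 1.1
tcp_pos: [0.3737, 0.3256, 0.2377]
eef_rot: [180.0, 0.0, -19.9]
contact_force: [-0.1, 1.2, 0.4]
gripper_width: 0.013
gripper_force: 0.0
```

Call:
drive_tool(
  increments=[
    [[-1,0.3,0.3,0,0],[-1,0.65,0.65,0,0],[-1,1,1,0,0],[-1,1,1,0,0]],
  ],
)

```text
time_s: 1.6
tcp_pos: [0.4463, 0.1726, 0.2374]
eef_rot: [180.0, 0.0, -20.0]
contact_force: [0.6, 0.4, 0.1]
gripper_width: 0.0002
gripper_force: 0.0
```

Call:
drive_tool(
  increments=[
    [[-1,0,0,0,0.025],[-1,0,0,0,0.05],[-1,0,0,0,0.08],[-1,0,0,0,0.11],[-1,0,0,0,0.13]],
  ],
)

```text
time_s: 2.22
tcp_pos: [0.4452, 0.1764, 0.2374]
eef_rot: [180.0, 0.0, -66.8]
contact_force: [-0.0, 0.5, 0.2]
gripper_width: 0.0006
gripper_force: 0.0
```

```bash
cat >>h.py <<'E'
from plant import r
p=np.array([0.55486873,0.09673858,-0.08957011]);ax=np.array([.55991,.04106])
def go(xyz,yaw):
    s=r.get_state();e=s["eef_rot"];Rm=cv2.Rodrigues(np.zeros(3))[0]
    from scipy.spatial.transform import Rotation as Ro
    d=Ro.from_euler("xyz",e,degrees=True).inv().apply(np.array(xyz)-s["tcp_pos"])/.12
    dy=(e[2]-yaw+180)%360-180
    return np.round(d,3),round(dy/360,4)
def push(q,rad,off,tipz):
    """TCP pose beside the tab at dial angle q, radius rad, off behind its centre line"""
    phi=np.pi+p[2]+q;u=np.array([np.cos(phi),np.sin(phi)]);t=np.array([-u[1],u[0]])
    xy=ax+rad*u-off*t
    return [*xy,tipz+.011],np.degrees(np.arctan2(t[1],t[0]))
def st():
    s=r.get_state();print(s["time_s"],s["tcp_pos"].round(4),s["eef_rot"].round(2),s["contact_force"].round(1),s["gripper_width"].round(4),s["joints"].round(1))
E
python3 - <<'E'
from h import *
st();g=push(0,.047,.032,.122);print(g,go(*g))
E
```

```text
Traceback (most recent call last):
  File "h.py", line 22, in st
    s=r.get_state();print(s["time_s"],s["tcp_pos"].round(4),s["eef_rot"].round(2),s["contact_force"].round(1),s["gripper_width"].round(4),s["joints"].round(1))
                                                                                                              ^^^^^^^^^^^^^^^^^^^^^^^^
AttributeError: 'float' object has no attribute 'round'
```

```bash
sed -i 's/s\["gripper_width"\].round(4),//;s/Rm=.*$//' h.py
python3 - <<'E'
from h import *
st();g=push(0,.047,.034,.122);print(g,go(*g))
E
```

```text
2.225 [0.4452 0.1764 0.2374] [ 1.7999e+02  1.0000e-02 -6.6770e+01] [-0.   0.5  0.2] [ 45.2   1.8 -23.2  -0.  -65.  -22. ]
([np.float64(0.5161397231797518), np.float64(0.07912787184856596), 0.133], np.float64(-95.13198927352254)) (array([ 0.978, -0.224,  0.869]), np.float64(0.0788))
```

Call:
drive_tool(
  increments=[
    [[-1,0.3,-0.07,0,0.025],[-1,0.65,-0.15,0,0.05],[-1,0.978,-0.224,0,0.079],[-1,0.978,-0.224,0.3,0.079],[-1,0.978,-0.224,0.5,0.079]],
  ],
)

```text
time_s: 2.85
tcp_pos: [0.5167, 0.0787, 0.1759]
eef_rot: [179.9, -0.0, -95.0]
contact_force: [-0.7, -0.3, 0.8]
gripper_width: 0.0004
gripper_force: 0.0
```

```bash
python3 - <<'E'
from h import *
from plant import capture
st();g=push(0,.047,.034,.122);print(g,go(*g))
a=capture("wrist")[:,:,::-1];b=capture("top")[125:255,185:370,::-1]
cv2.imwrite("pics/w1.png",a)
E
```

```text
2.85 [0.5167 0.0787 0.1759] [ 1.7994e+02 -2.0000e-02 -9.5010e+01] [-0.7 -0.3  0.8] [ 30.2   9.2 -23.4  -0.  -57.5 -35.2]
([np.float64(0.5161397231797518), np.float64(0.07912787184856596), 0.133], np.float64(-95.13198927352254)) (array([-0.003,  0.004,  0.358]), np.float64(0.0003))
```

View pics/w1.png

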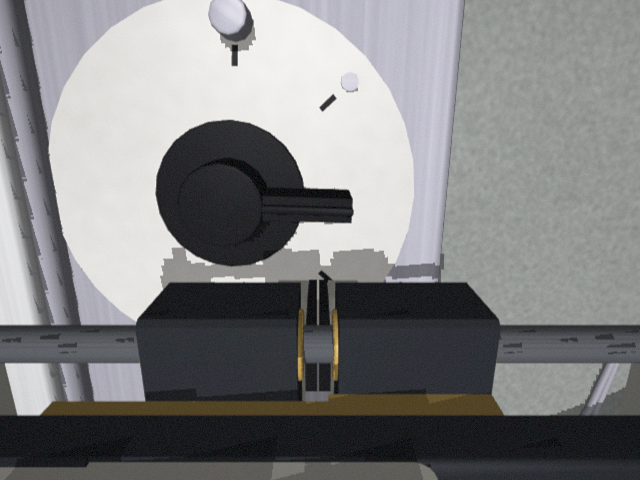

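Call:
drive_tool(
  increments=[
    [[-1,-0.003,0.004,0.2,0],[-1,-0.003,0.004,0.36,0],[-1,-0.003,0.004,0.36,0]],
  ],
)

```text
time_s: 3.32
tcp_pos: [0.516, 0.079, 0.1341]
eef_rot: [179.9, -0.1, -94.9]
contact_force: [-1.0, -0.3, -0.1]
gripper_width: 0.0006
gripper_force: 0.0
```

```bash
python3 - <<'E'
from h import *
st()
for q,o in((0,.026),(0,.018),(.1,.0155),(.25,.0155),(.4,.0155)):
    print(*go(*push(q,.047,o,.122)))
E
```

```text
3.325 [0.516  0.079  0.1341] [ 1.7992e+02 -6.0000e-02 -9.4930e+01] [-1.  -0.3 -0.1] [ 30.3  11.7 -26.5   0.  -51.9 -35.2]
[ 0.066 -0.001  0.009] 0.0006
[ 0.132 -0.001  0.009] 0.0006
[0.193 0.011 0.01 ] -0.0153
[0.254 0.02  0.01 ] -0.0392
[0.316 0.02  0.01 ] -0.0631
```

Call:
drive_tool(
  increments=[
    [[-1,0.066,0,0,0],[-1,0.132,0,0,0],[-1,0.193,0.011,0,-0.015],[-1,0.254,0.02,0,-0.039],[-1,0.316,0.02,0,-0.063]],
  ],
)

```text
time_s: 3.95
tcp_pos: [0.5111, 0.0411, 0.1355]
eef_rot: [-179.8, 0.1, -72.0]
contact_force: [-0.1, 6.4, 0.2]
gripper_width: 0.0007
gripper_force: 2.6
```

```bash
python3 - <<'E'
from h import *
from plant import capture
st()
for q in(.52,.65,.77,.9,1.0):
    print(*go(*push(q,.047,.0155,.122)))
b=capture("wrist")[:,:,::-1];cv2.imwrite("pics/t2.png",b)
E
```

```text
3.95 [0.5111 0.0411 0.1355] [-1.7983e+02  8.0000e-02 -7.2040e+01] [-0.1  6.4  0.2] [ 26.5  10.6 -27.7  -0.1 -51.5  -8.5]
[0.043 0.017 0.02 ] -0.0186
[0.096 0.024 0.02 ] -0.0393
[0.145 0.025 0.02 ] -0.0584
[0.199 0.019 0.02 ] -0.0791
[0.239 0.01  0.02 ] -0.095
```

View pics/t2.png

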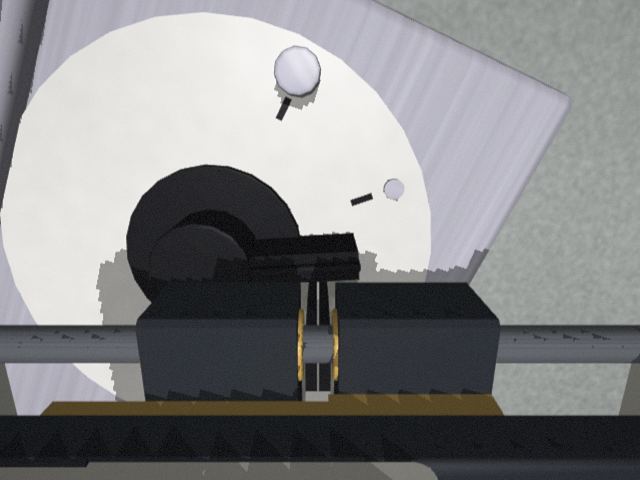

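Call:
drive_tool(
  increments=[
    [[-1,0.043,0.017,0.01,-0.019],[-1,0.096,0.024,0.015,-0.039],[-1,0.145,0.025,0.015,-0.058],[-1,0.199,0.019,0.015,-0.079],[-1,0.239,0.01,0.015,-0.095]],
  ],
)

```text
time_s: 4.62
tcp_pos: [0.5186, 0.0132, 0.1335]
eef_rot: [-179.9, -0.0, -38.1]
contact_force: [-1.1, 5.1, 1.6]
gripper_width: 0.0004
gripper_force: 2.1
```

```bash
python3 - <<'E'
from h import *
st()
for q in(1.1,1.2,1.3,1.35,1.4):
    print(*go(*push(q,.047,.0155,.122)))
E
```

```text
4.625 [0.5186 0.0132 0.1335] [-1.7988e+02 -3.0000e-02 -3.8050e+01] [-1.1  5.1  1.6] [ 23.1  11.3 -27.1  -0.  -51.5  28.8]
[0.04  0.008 0.004] -0.0165
[0.081 0.015 0.004] -0.0324
[0.122 0.017 0.004] -0.0484
[0.143 0.017 0.004] -0.0563
[0.163 0.016 0.004] -0.0643
```

Call:
drive_tool(
  increments=[
    [[-1,0.04,0.008,0.004,-0.0165],[-1,0.081,0.015,0.004,-0.0324],[-1,0.122,0.017,0.004,-0.0484],[-1,0.143,0.017,0.004,-0.0563],[-1,0.143,0.017,0.004,-0.0563]],
  ],
)

```text
time_s: 5.25
tcp_pos: [0.5301, 0.0004, 0.1326]
eef_rot: [-180.0, 0.0, -18.0]
contact_force: [-1.7, 0.3, 2.2]
gripper_width: 0.0001
gripper_force: 1.2
```

```bash
python3 - <<'E'
from h import *
from plant import capture
st()
for q in(1.35,1.4,1.45,1.5):
    print(*go(*push(q,.047,.0155,.122)))
b=capture("wrist")[:,:,::-1];cv2.imwrite("pics/t3.png",b)
m=camera_model("wrist");w=lambda q,rr,z:[*(ax+rr*np.array([np.cos(np.pi+p[2]+q),np.sin(np.pi+p[2]+q)])),z]
P=np.array([w(q,.064,.131) for q in(1.25,1.3,1.35,1.4,1.45,1.5)]+[w(1.5,.086,.12),w(0,0,.131)])
print(cv2.projectPoints(P,m["rvec"],m["tvec"],m["camera_matrix"],None)[0].reshape(-1,2).round(1))
E
```

```text
5.25 [5.301e-01 4.000e-04 1.326e-01] [-179.99    0.    -18.  ] [-1.7  0.3  2.2] [ 21.2  12.5 -25.7  -0.  -51.8  50.8]
[ 0.004 -0.007 -0.003] -0.0006
[ 0.023 -0.001 -0.003] -0.0086
[ 0.043  0.004 -0.003] -0.0165
[ 0.064  0.008 -0.003] -0.0245
[[357.1 286.8]
 [357.9 279.3]
 [358.3 271.7]
 [358.3 264. ]
 [357.9 256.2]
 [357.  248.4]
 [408.3 231.9]
 [194.  272.4]]
```

View pics/t3.png

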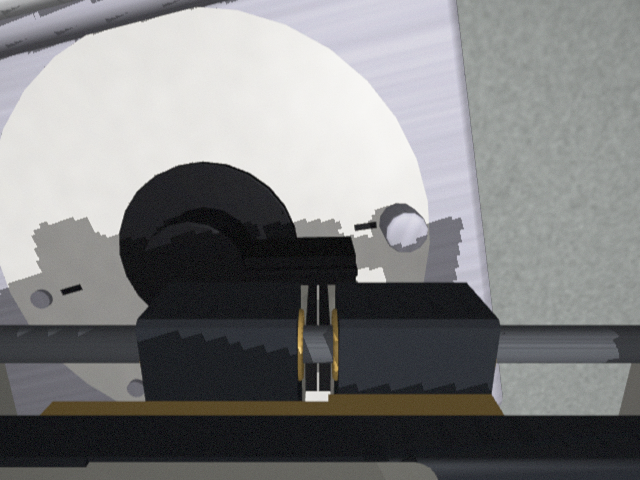

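Call:
drive_tool(
  increments=[
    [[-1,0.023,-0.001,0,-0.0086],[-1,0.043,0.004,0,-0.0165],[-1,0.058,0.006,0,-0.022],[-1,0.058,0.006,0,-0.022]],
  ],
)

```text
time_s: 5.8
tcp_pos: [0.5361, -0.0026, 0.1319]
eef_rot: [180.0, 0.1, -10.0]
contact_force: [-4.5, -1.7, 2.0]
gripper_width: -0.0
gripper_force: 1.9
```

Call:
drive_tool(
  increments=[
    [[-1,-0.1,0,0,0],[-1,-0.2,0,0,0],[-1,-0.2,0,-0.3,0],[-1,-0.2,0,-0.5,0],[-1,-0.2,0,-0.5,0]],
  ],
)

```text
time_s: 6.42
tcp_pos: [0.514, 0.0028, 0.1944]
eef_rot: [-179.9, -0.3, -9.9]
contact_force: [0.6, 1.0, -1.0]
gripper_width: 0.0006
gripper_force: 0.0
```

```bash
python3 - <<'E'
from h import *
from plant import capture
st()
b=capture("wrist")[:,:,::-1]
m=camera_model("wrist");w=lambda q,rr,z:[*(ax+rr*np.array([np.cos(np.pi+p[2]+q),np.sin(np.pi+p[2]+q)])),z]
P=np.array([w(q,.064,.131) for q in(1.4,1.45,1.5,1.55)]+[w(1.5,.086,.12),w(0,0,.131)])
P=cv2.projectPoints(P,m["rvec"],m["tvec"],m["camera_matrix"],None)[0].reshape(-1,2).round(1);print(P)
x,y=int(P[5][0])-60,int(P[2][1])-90;print(x,y)
x=max(x,0);y=max(y,0)
c=b[y:y+200,x:x+260];c=cv2.convertScaleAbs(c,alpha=1.5,beta=15);cv2.imwrite("pics/t4.png",cv2.resize(c,None,fx=3,fy=3,interpolation=cv2.INTER_CUBIC))
E
```

```text
6.425 [0.514  0.0028 0.1944] [-179.85   -0.27   -9.9 ] [ 0.6  1.  -1. ] [ 22.2   7.1 -23.2   0.  -59.3  57.8]
[[351.9 196.5]
 [352.4 190.4]
 [352.6 184.3]
 [352.5 178.1]
 [391.7 180.4]
 [228.4 185.8]]
168 94
```

View pics/t4.png

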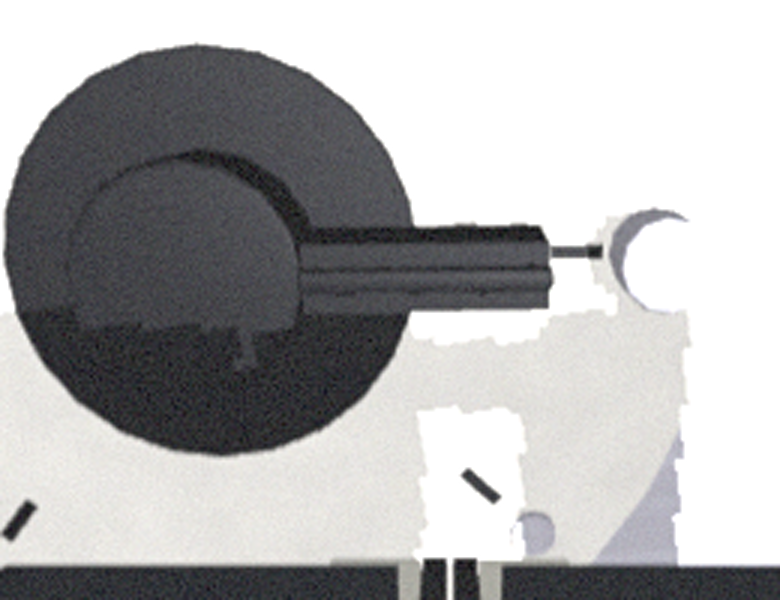

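```bash
python3 - <<'E'
from h import *
b=back("top",((151.5)/4.3-.5+185,(291.5)/4.3-.5+125),.119);print(b)
print(go([b[0],b[1],.1944],-9.9))
E
```

```text
[0.54604424 0.21265718 0.119     ]
(array([-0.032, -1.771, -0.008]), np.float64(-0.0001))
```

Call:
drive_tool(
  increments=[
    [[-1,-0.01,-0.3,0,0],[-1,-0.02,-0.6,0,0],[-1,-0.02,-0.9,0,0],[-1,-0.02,-0.9,0,0]],
  ],
)

```text
time_s: 6.98
tcp_pos: [0.529, 0.1107, 0.191]
eef_rot: [180.0, 0.1, -9.8]
contact_force: [-0.3, 0.5, -0.7]
gripper_width: 0.0003
gripper_force: 0.0
```

Call:
drive_tool(
  increments=[
    [[-1,-0.01,-0.3,0,0],[-1,-0.012,-0.6,0,0],[-1,-0.012,-0.871,0,0],[-1,-0.012,-0.871,0.2,0],[-1,-0.012,-0.871,0.3,0]],
  ],
)

```text
time_s: 7.6
tcp_pos: [0.5447, 0.2113, 0.1541]
eef_rot: [179.9, 0.1, -9.9]
contact_force: [-0.1, -0.2, 0.7]
gripper_width: 0.0003
gripper_force: 0.0
```

```bash
python3 - <<'E'
from h import *
from plant import capture
st();print(go([.5460,.2127,.133],-9.9))
K,R,t=cam("top")
P=cv2.imread("pics/top0.png")
b=capture("top")[125:255,185:370,::-1];cv2.imwrite("pics/c5.png",cv2.resize(b,None,fx=4.3,fy=4.3,interpolation=cv2.INTER_CUBIC))
E
```

```text
7.6 [0.5447 0.2113 0.1541] [ 1.7989e+02  1.2000e-01 -9.9300e+00] [-0.1 -0.2  0.7] [ 40.3  16.1 -17.4  -0.  -56.7  39.7]
(array([ 0.009, -0.014,  0.176]), np.float64(-0.0001))
```

View pics/c5.png

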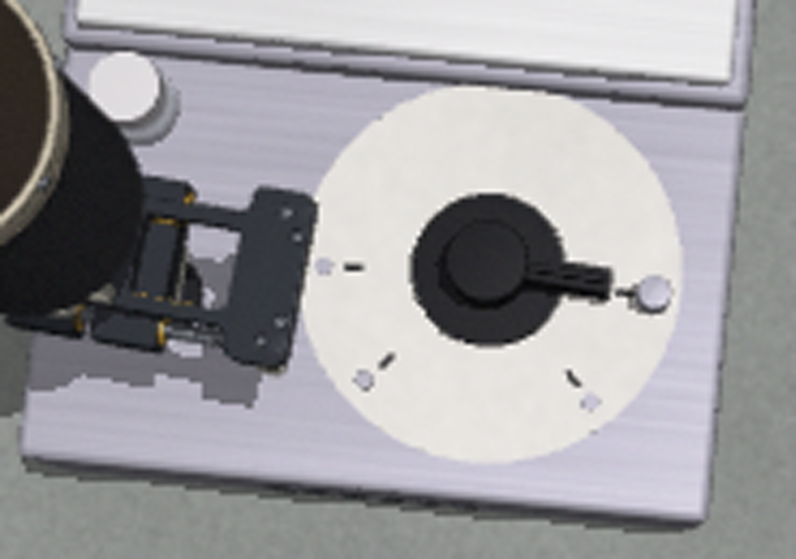

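Call:
drive_tool(
  increments=[
    [[-1,0.009,-0.014,0.1,0],[-1,0.009,-0.014,0.18,0],[-1,0.009,-0.014,0.21,0],[-1,0.009,-0.014,0.21,0]],
  ],
)

```text
time_s: 8.15
tcp_pos: [0.5473, 0.2132, 0.131]
eef_rot: [180.0, 0.0, -9.9]
contact_force: [-1.4, -1.5, 3.7]
gripper_width: 0.0004
gripper_force: 1.3
```

Call:
drive_tool(
  increments=[
    [[-1,0,0,0.015,0],[-1,0,0,0.03,0],[-1,0,0,0.03,0]],
  ],
)

```text
time_s: 8.52
tcp_pos: [0.5474, 0.2133, 0.1275]
eef_rot: [180.0, -0.0, -9.9]
contact_force: [-1.6, -2.7, 4.8]
gripper_width: 0.0006
gripper_force: 2.3
```

Call:
drive_tool(
  increments=[
    [[-1,0,0,0.015,0],[-1,0,0,0.03,0],[-1,0,0,0.03,0]],
  ],
)

```text
time_s: 8.9
tcp_pos: [0.5475, 0.2133, 0.1269]
eef_rot: [-180.0, -0.1, -9.9]
contact_force: [-10.1, -5.8, 27.0]
gripper_width: 0.0004
gripper_force: 13.7
```

Call:
drive_tool(
  increments=[
    [[-1,0,0,-0.058,0],[-1,0,0,-0.058,0],[-1,0,0,-0.058,0]],
  ],
)

```text
time_s: 9.28
tcp_pos: [0.5477, 0.2139, 0.1306]
eef_rot: [-180.0, -0.0, -9.9]
contact_force: [1.4, -0.7, 2.8]
gripper_width: 0.0006
gripper_force: 1.5
```

Call:
drive_tool(
  increments=[
    [[-1,0,0,-0.008,0],[-1,0,0,-0.008,0]],
  ],
)

```text
time_s: 9.52
tcp_pos: [0.5477, 0.2139, 0.1316]
eef_rot: [-180.0, -0.0, -9.9]
contact_force: [1.6, 0.2, 2.4]
gripper_width: 0.0005
gripper_force: 1.2
```

Call:
drive_tool(
  increments=[
    [[-1,0,0,-0.008,0],[-1,0,0,-0.008,0]],
  ],
)

```text
time_s: 9.78
tcp_pos: [0.5473, 0.2137, 0.1325]
eef_rot: [-180.0, 0.0, -9.9]
contact_force: [0.7, 1.1, 0.7]
gripper_width: 0.0007
gripper_force: 0.9
```

Call:
drive_tool(
  increments=[
    [[-1,0,0,-0.02,0],[-1,0,0,-0.02,0]],
  ],
)

```text
time_s: 10.02
tcp_pos: [0.5468, 0.2132, 0.1347]
eef_rot: [180.0, 0.1, -9.9]
contact_force: [0.2, 1.3, -0.4]
gripper_width: 0.0
gripper_force: 0.0
```

Call:
drive_tool(
  increments=[
    [[-1,0,0,-0.2,0],[-1,0,0,-0.5,0],[-1,0,0,-0.9,0],[-1,0,0,-0.9,0]],
  ],
)

```text
time_s: 10.52
tcp_pos: [0.5488, 0.2143, 0.247]
eef_rot: [-179.8, -0.3, -9.9]
contact_force: [-0.6, 0.3, -0.8]
gripper_width: 0.0007
gripper_force: 0.0
```

Call:
drive_tool(
  increments=[
    [[-1,-0.3,-0.3,0,0],[-1,-0.6,-0.6,0,0],[-1,-0.9,-0.9,0,0],[-1,-0.9,-0.9,0,0],[-1,-0.9,-0.9,0,0]],
  ],
)

```text
time_s: 11.15
tcp_pos: [0.4591, 0.3383, 0.2422]
eef_rot: [179.9, 0.0, -9.9]
contact_force: [-0.1, 0.0, 0.4]
gripper_width: 0.0004
gripper_force: 0.0
```

```bash
python3 - <<'E'
from h import *
from plant import capture
st()
cv2.imwrite("pics/f.png",capture("top")[:,:,::-1])
E
```

```text
11.15 [0.4591 0.3383 0.2422] [ 1.7994e+02  4.0000e-02 -9.8800e+00] [-0.1  0.   0.4] [ 56.   10.6 -12.4  -0.  -67.1  24.1]
```

View pics/f.png

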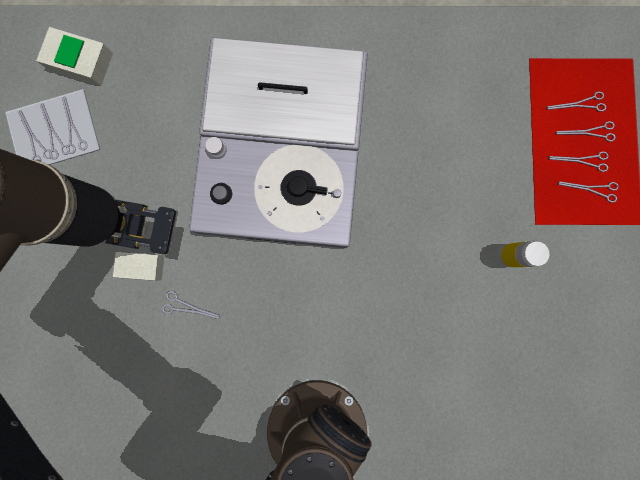

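The tab, with its tip at about (326,190), points at the peg at (335,193). The button is up, and the jar, gauze, can and forceps are where they started. The gripper is clear of everything.

```bash
python3 -c "
from plant import job;print(job.close_job())"
```

```text
the job is handed in; nothing more can be done
None
```

The dial's tab was pushed round to point at the steel peg (about 1.50 rad, read from the camera images). The start button was then pressed to its stop and released, the arm finished clear with nothing around disturbed, and the job was handed in at about 11 s.

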